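Level the spice shelf on its screw foot and hold it down

ROBOT

A 6-joint arm with a two-finger parallel gripper is mounted at the origin on a cart in front of the work surface, level with it; the furniture and walls round the work are solid. World frame = base frame: x ahead of the robot, y to its left, z up, the work surface at z = 0. Lengths are in m, angles in degrees, forces in N, time in s.
With the tool pointing down it reaches from about 0.35 to 0.875 m from the base axis. Payload 4.2 kg.
Tool frame: the origin (TCP) lies midway between the tips of the shut fingers; the grasp point (between the pads) lies 19 mm behind it; z points along the fingers, y is the line along which they close (so a half turn about z gives the same grasp; the last joint's range is limited). The gripper opens to 87 mm and grips with 3 to 60 N. Pads are 19 mm wide; open, the fingers measure 117 mm over their backs; the gripper's body (75 mm by 190 mm) begins 51 mm behind the grasp point.
Start: joints at [-60.642, 22.042, 0.453, 0, -68.411, -14.817], TCP at [0.157, -0.605, 0.223] pointing down, gripper open.
Joint ranges: [-179.83, 179.83], [-69.29, 118.12], [-61.27, 80.66], [-181.25, 117.63], [-171.15, -9.14], [-177.46, 177.46]. Speed limits (degrees/s): [159.86, 159.86, 180, 180, 180, 180].

INTERFACE

Orientations are given as a 3x3 rotation matrix whose columns are the frame's x, y, z axes.
In Python, from station import sensors, eyes, workorder gives the robot as it stands.
- The arm moves only by the tool tcp_steps, called after "Call:" as name(argument=value, ...) on one line, values as JSON. Schema: {"type":"object","properties":{"rows":{"type":"object","properties":{"steps":{"type":"array","items":{"type":"array","items":{"type":"number"},"minItems":7,"maxItems":7},"minItems":1,"maxItems":8}},"additionalProperties":false,"required":["steps"]},"only":{"type":"string"},"quiet":{"type":"boolean"},"lines":{"type":"string"}},"required":["rows"],"additionalProperties":false}. rows is an object whose key "steps" holds a list of rows, 1 to 8 of them, each of 7 numbers: the opening from 0.0 (shut) to 1.0 (fully open), then dx, dy, dz in normalised numbers (1 is 0.6 m), then a rotation vector rx, ry, rz in parts of the range, where 1.0 means 180 degrees; each row is the pose to reach, as a shift and turn from the pose commanded when the call began, along the tool's axes at that moment; what a row does not reach only later rows make up. A row lasts 1/10 s, in which the tool goes at most 0.05 m and 8.59 degrees, less where a joint would pass 70% of its speed; a pose out of reach is approached as far as the arm can. The fingers move at their own pace and stop on an object; the grip force is fixed at half the most. Time passes only in rows, so rows that do not move let the fingers close. The tool returns the time, the measured TCP pose, the force, the opening and the grip force at its end. only (a regular expression) keeps the lines of the reply that match it, lines (a string "A,B") keeps lines A to B, and quiet returns only ok. No shift or turn number may pass 1 either way. Input that does not fit is refused with a message, and nothing moves.
- sensors.sense(): the state, without advancing time (a new reading comes with each control period).
- eyes.capture(name): name is "scene" or "top"; returns a dict with "pixels" (420x560x3 uint8, red, green, blue), "z_map" (420x560 float32, m along the optical axis (not along the pixel's ray), 0 where there is no reading), "K" (3x3 intrinsics, pixels), "world_from_camera" (4x4, takes a point from camera to world coordinates). Camera axes: x right, y up, looking along -z (the intrinsics and any distortion apply to the point x, -y, -z); pixel columns grow to the right and rows downward; lengths in m; the calibration is good to about 2 mm. A picture is of the moment at which its call begins.
- workorder.finish_job(): hands the job in; it is judged then, once.
The state is a dict: "time_s": time; "joints": joint angles; "joint_velocities": joint speeds; "effort": joint torques, N m; "tcp_pos": TCP position; "ee_rot": TCP orientation; "wrist_force": force on the tool from outside, world axes, zero at the start; "moment": the same for the moment, N m; "gripper_width": opening from 0.0 (shut) to 1.0 (fully open); "gripper_force": force on a finger pad.
Only numpy, scipy, OpenCV 4.12 (cv2) and the standard library are available. Lean on these libraries where they do the work, as an engineer would, in place of code of your own. Each camera call takes 0.05 s, during which the arm holds its last target. There are 200 camera calls.

TASK

Free the foot of the little spice shelf by swinging the clamp lever out to the right, well clear of the winged foot knob. Then take hold of the knob, press it down so that the springy shelf sits fully down on its foot, and turn it until the bubble of the spirit level stays between the two lines. Finish while still gripping the knob and pressing the shelf down like that, with the bubble centred; do not let go, and leave the jars standing where they are.

Things in the scene. Friction and masses are not known exactly. Their poses are not given: they have to be found in the camera images.
- shelf_frame: Fixed frame of a low wooden shelf. Origin on the worktop below the foot knob's axis; x across the shelf, away from the robot, y along it from the knob (right) to the hinge (left). Board 362 long, 170 wide (50 before to 120 behind the knob axis), top about 70 above the worktop, hinged 300 along y. Yaw -0.1 to 0.4 rad.
- lever_post (a point): Middle of the upright round post (16 thick, free from 26 below this point to 14 above it) at the free end of the flat clamp lever, 110 from the lever's pivot. Grip it from above (any yaw) and move it on a level arc; lever surface 26 below this point.
- lever_pivot (a point): Pivot of the clamp lever, on the board 85 behind the knob axis (frame x), at the height of the lever's underside; the lever turns about the vertical here.
- clamp_lever (a joint): Angle of the clamp lever (rad, 0 to 1.7). About 0: clamped, the lever lies over the knob (4 above its wing) and bars the way to it. Grows as the post swings out to the robot's right, beyond the end of the board (counter-clockwise seen from above); free from 1.2 on. Stays where it is left (friction about 1 N at the post).
- knob_grip (a point): Middle of the wing of the foot knob, on its axis. The wing is an upright bar 48 long (this frame's x axis), 13 thick (y), 28 high (14 above to 14 below this point), on a disc 54 in diameter whose top lies 14 below this point. Grip the wing across its thickness from above.
- foot_turn (a joint): Turn of the foot knob (rad, -1.5 to 1.2), growing clockwise seen from above. Clockwise drives the foot out and raises the knob end of the board by 2.85 mm per rad. The value at which the shelf is level differs every time and must be found from the bubble; it starts 0.5 to 1.5 rad too low.
- foot_press (a joint): How far the knob is pressed into its spring (m, 0 to 0.008; 1 N to begin, then 2000 N/m, fully in at 17 N). Pressing the knob also presses the board down.
- shelf_lift (a joint): How far the board floats up off its foot on the springs of its hinge (rad; 0.03 untouched = 9 mm at the knob; 0 = fully down on the foot). It begins to sink at 2.5 N on the knob and is fully down from 5 N; the foot then sets the board's slope. More force only compresses the knob's spring.
- bubble (a joint): Place of the bubble in the vial (m, +-0.018): 0 centred, positive towards the knob (knob end too high), negative towards the hinge. Moves about 10 mm per rad of the knob when the board is fully down (0.4 mm back per N of extra press), settles in 1.5 s. Bubble 18 long, the two black lines 24 apart. While the board floats it lies at the knob end and says nothing.
- level_vial (a point): Top of the middle of the vial of the aluminium spirit level (200 x 22 x 42), which is screwed to the board along its length, between knob and hinge.
- spice_a: Spice jar, 45 wide, 106 high, origin under its centre; to be left alone.
- spice_b: Spice jar, 42 wide, 96 high, origin under its centre; to be left alone.
- olive_jar: Squat jar with a dark lid, 68 wide, 99 high, origin under its centre; to be left alone.
- honey_jar: Jar with a flat yellow lid, 63 wide, 94 high, origin under its centre; to be left alone.

How it is judged:
By the outcome, as a careful person would: the job done as asked, in the order asked, and still so for the second after the job is handed in, while the arm keeps its last pose, push and grip.
It also fails if it takes over 61 s, if anything falls off the work surface, if the arm or the gripper's body presses on something with over 40 N, if the wrist force passes 120 N, or if a joint passes its speed limit or range.

## Working session

There is one attempt and no reset: what is moved stays moved. The work goes in short steps, Python scripts to look and compute and a tool call to move; the robot and the scene stay as the last step left them, time stands still between calls to the robot, and variables do not carry over. Pictures are saved under pics/ and viewed, at most 10 in all, crops included, and the job is handed in when it is done.

```bash
ls; mkdir -p pics; cat > h.py <<'E'
import numpy as np, cv2
from station import sensors, eyes, workorder
def cap(n,f):
    c=eyes.capture(n); np.savez('pics/'+f+'.npz',**c); cv2.imwrite('pics/'+f+'.png',c['pixels'][:,:,::-1]); return c
def world(c,u,v,z=None):
    "pixel arrays -> world by depth map, or onto plane z"
    u=np.asarray(u,float);v=np.asarray(v,float);K=c['K'];T=c['world_from_camera']
    d=np.stack([(u-K[0,2])/K[0,0],-(v-K[1,2])/K[1,1],-np.ones_like(u)],-1)
    if z is None: s=c['z_map'][v.astype(int),u.astype(int)]
    else: s=(z-T[2,3])/(d@T[:3,:3].T)[...,2]
    return (d*s[...,None])@T[:3,:3].T+T[:3,3]
E
python3 - <<'E'
from h import *
for n in('scene','top'):
    c=cap(n,n+'0'); print(c['K'],c['world_from_camera'].round(3),[k for k in c],(c['z_map']>0).mean())
s=sensors.sense(); print(s)
E
```

```text
pics
[[455.78508399   0.         272.39697132]
 [  0.         455.78508399 206.92858816]
 [  0.           0.           1.        ]] [[-0.886  0.315 -0.339  0.197]
 [-0.463 -0.625  0.628  0.719]
 [-0.014  0.714  0.7    0.96 ]
 [ 0.     0.     0.     1.   ]] ['pixels', 'z_map', 'K', 'world_from_camera'] 0.971313775510204
[[536.55828425   0.         276.13219635]
 [  0.         536.55828425 217.0987755 ]
 [  0.           0.           1.        ]] [[ 0.01   0.996 -0.088  0.427]
 [-0.999  0.013  0.038  0.017]
 [ 0.039  0.088  0.995  1.817]
 [ 0.     0.     0.     1.   ]] ['pixels', 'z_map', 'K', 'world_from_camera'] 0.9534396258503401
{'time_s': 0.1, 'joints': array([-6.06424535e+01,  2.20860850e+01,  3.88815748e-01, -2.49639520e-02,
       -6.84108612e+01, -1.48158139e+01]), 'joint_velocities': array([ 0.0129241 , -0.03001103,  0.07264364,  0.07468938, -0.06899282,
       -0.04591811]), 'effort': array([ 8.44784518e-05, -3.91689384e+01,  1.87935251e+01,  4.23189193e+00,
        1.34729323e-02, -7.26948315e-05]), 'tcp_pos': array([ 0.15680556, -0.60446529,  0.221581  ]), 'ee_rot': array([[-9.68005325e-01, -2.50929002e-01, -5.72106154e-04],
       [-2.50929638e-01,  9.68003574e-01,  1.84346102e-03],
       [ 9.12229676e-05,  1.92803847e-03, -9.99998137e-01]]), 'wrist_force': array([-0.20071653,  0.27149322,  0.295834  ]), 'moment': array([-0.05165203, -0.00069634, -0.05570392]), 'gripper_force': 0.0, 'gripper_width': 0.9980439861408208}
```

View pics/scene0.png

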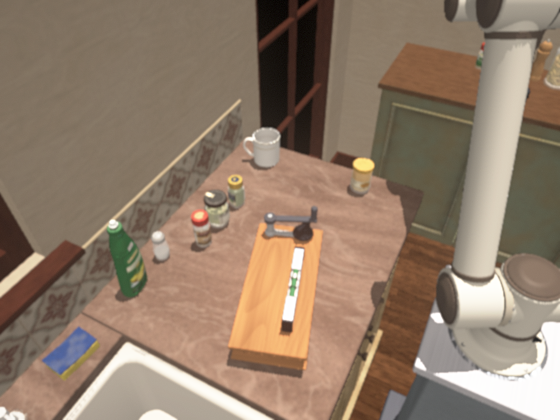

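View pics/top0.png

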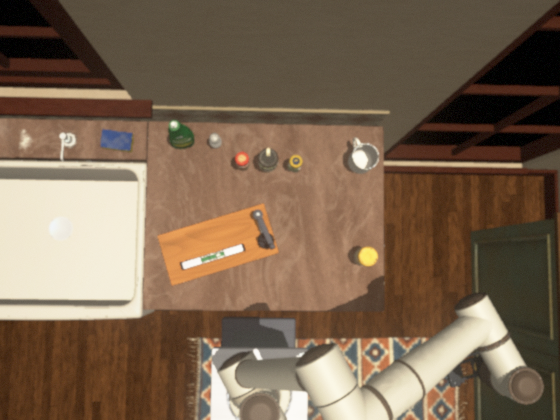

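The scene view shows the board with the lever (pivot about (270,217), post about (313,212)), the knob at about (303,233) and the vial at about (293,283). In the top view the lever runs from (258,213) to (268,243), with the honey jar at (368,257). I'll enlarge both around the lever.

```bash
python3 - <<'E'
from h import *
a=cv2.imread('pics/scene0.png')[195:255,250:330]; b=cv2.imread('pics/top0.png')[200:260,240:320]
cv2.imwrite('pics/crop0.png',np.vstack([cv2.resize(i,None,fx=5,fy=5,interpolation=cv2.INTER_CUBIC) for i in(a,b)]))
c=np.load('pics/scene0.npz'); t=np.load('pics/top0.npz')
# board top corners via orange mask
for n,m in(('s',c),('t',t)):
    hsv=cv2.cvtColor(m['pixels'],cv2.COLOR_RGB2HSV)
    k=cv2.inRange(hsv,(8,140,100),(18,255,255)); cnt=max(cv2.findContours(k,0,2)[0],key=cv2.contourArea)
    h=cv2.approxPolyDP(cv2.convexHull(cnt),6,True)[:,0]
    print(n,h.tolist(),world(m,h[:,0],h[:,1],.075).round(3).tolist())
print(world(t,np.array([368,258,268]),np.array([257,213,243])).round(3))
print(world(c,np.array([313,313,313,270,303,362]),np.array([209,212,216,217,232,167])).round(3))
E
```

```text
s [[414, 261], [423, 317], [406, 393], [371, 419], [355, 407], [396, 271]] [[0.226, -0.064, 0.075], [0.166, 0.083, 0.075], [0.153, 0.267, 0.075], [0.197, 0.345, 0.075], [0.231, 0.338, 0.075], [0.256, -0.014, 0.075]]
t [[264, 205], [276, 253], [171, 284], [158, 235]] [[0.62, -0.01, 0.075], [0.464, -0.05, 0.075], [0.362, 0.285, 0.075], [0.518, 0.331, 0.075]]
[[ 0.454 -0.345  0.101]
 [ 0.587  0.01   0.147]
 [ 0.494 -0.023  0.14 ]]
[[ 0.484 -0.023  0.176]
 [ 0.484 -0.025  0.164]
 [ 0.485 -0.027  0.148]
 [ 0.583  0.017  0.139]
 [ 0.501 -0.007  0.1  ]
 [ 0.457 -0.329  0.093]]
```

View pics/crop0.png

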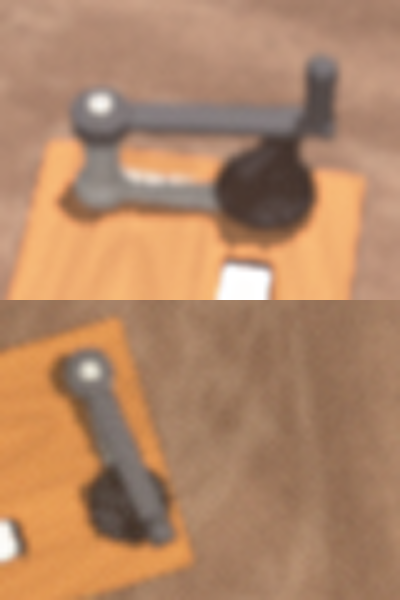

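The crop shows the post standing at the lever's near end (scene about (314.2,207 top to 221 base), top view about (272,246)). The pivot cap is at scene (270,215.6) and top (258,214), with the knob's disc under the lever. Next I'll triangulate these.

```bash
cat >> h.py <<'E'
def ray(c,u,v):
    K=c['K'];T=c['world_from_camera'];d=T[:3,:3]@np.array([(u-K[0,2])/K[0,0],-(v-K[1,2])/K[1,1],-1]);return T[:3,3],d/np.linalg.norm(d)
def tri(c,p,t,q):
    A=np.zeros((3,3));b=np.zeros(3);R=[ray(c,*p),ray(t,*q)]
    for o,d in R: P=np.eye(3)-np.outer(d,d);A+=P;b+=P@o
    x=np.linalg.solve(A,b);return x,[np.linalg.norm((np.eye(3)-np.outer(d,d))@(x-o)) for o,d in R]
E
python3 - <<'E'
from h import *
c=np.load('pics/scene0.npz'); t=np.load('pics/top0.npz')
P,e=tri(c,(314.2,207.4),t,(272,246)); V,f=tri(c,(270,215.6),t,(258,214))
print('post top',P.round(4),np.round(e,4),'pivot cap',V.round(4),np.round(f,4),'r',np.linalg.norm((P-V)[:2]))
s=sensors.sense();R=s['ee_rot']
print('tool shift', (R.T@(P-s['tcp_pos'])).round(3))
print('post ray at z .18',world(c,314.2,207.4,.18).round(3), world(t,272,246,.18).round(3))
E
```

```text
post top [ 0.4845 -0.0338  0.1716] [0.0011 0.0011] pivot cap [0.5855 0.0101 0.1365] [0.0008 0.0008] r 0.11008590013898685
tool shift [-0.46   0.47   0.051]
post ray at z .18 [ 0.482 -0.025  0.18 ] [ 0.483 -0.034  0.18 ]
```

The manual's scale: shifts go in shares of 0.6 m and turns go in shares of 180 degrees. Converting my numbers, 0.235 m / 0.6 = 0.3917, -0.23 m / 0.6 = -0.3833.

Call:
tcp_steps(rows={"steps": [[1, -0.3833, 0.3917, 0, 0, 0, 0], [1, -0.3833, 0.3917, 0, 0, 0, 0], [1, -0.3833, 0.3917, 0, 0, 0, 0], [1, -0.3833, 0.3917, 0, 0, 0, 0], [1, -0.3833, 0.3917, 0, 0, 0, 0], [1, -0.3833, 0.3917, 0, 0, 0, 0], [1, -0.3833, 0.3917, 0, 0, 0, 0], [1, -0.3833, 0.3917, 0, 0, 0, 0]]})

```text
time_s: 0.9
tcp_pos: [0.3216, -0.3172, 0.2226]
ee_rot: [[-0.967, -0.256, 0.001], [-0.256, 0.967, 0.0], [-0.001, 0.0, -1.0]]
wrist_force: [0.1, 0.2, -0.9]
gripper_width: 0.997
gripper_force: 0.0
```

Call:
tcp_steps(rows={"steps": [[1, -0.3833, 0.3917, 0, 0, 0, 0], [1, -0.3833, 0.3917, 0, 0, 0, 0], [1, -0.3833, 0.3917, 0, 0, 0, 0], [1, -0.3833, 0.3917, 0, 0, 0, 0], [1, -0.3833, 0.3917, 0, 0, 0, 0], [1, -0.3833, 0.3917, 0, 0, 0, 0], [1, -0.3833, 0.3917, 0, 0, 0, 0], [1, -0.3833, 0.3917, 0, 0, 0, 0]]})

```text
time_s: 1.7
tcp_pos: [0.4859, -0.0323, 0.2219]
ee_rot: [[-0.967, -0.254, -0.0], [-0.254, 0.967, -0.0], [0.0, -0.0, -1.0]]
wrist_force: [0.4, 0.6, -0.5]
gripper_width: 1.003
gripper_force: 0.0
```

```bash
python3 - <<'E'
from h import *
s=sensors.sense();R=s['ee_rot'];print(s['tcp_pos'],s['joints'].round(1))
print((R.T@(np.array([.4845,-.0335,.146])-s['tcp_pos'])).round(4))
E
```

```text
[ 0.4859088  -0.03234901  0.22192223] [ 15.3   8.5 -18.4   0.  -63.1 -90.6]
[ 0.0016 -0.0008  0.0759]
```

Converted, 0.076 m / 0.6 = 0.1267, 0.04 m / 0.6 = 0.0667.

Call:
tcp_steps(rows={"steps": [[1, 0.0033, -0.0017, 0.0667, 0, 0, 0], [1, 0.0033, -0.0017, 0.1267, 0, 0, 0], [1, 0.0033, -0.0017, 0.1267, 0, 0, 0], [0, 0.0033, -0.0017, 0.1267, 0, 0, 0], [0, 0.0033, -0.0017, 0.1267, 0, 0, 0], [0, 0.0033, -0.0017, 0.1267, 0, 0, 0], [0, 0.0033, -0.0017, 0.1267, 0, 0, 0], [0, 0.0033, -0.0017, 0.1267, 0, 0, 0]]})

```text
time_s: 2.5
tcp_pos: [0.4829, -0.0359, 0.1474]
ee_rot: [[-0.968, -0.251, 0.002], [-0.251, 0.968, 0.0], [-0.002, -0.0, -1.0]]
wrist_force: [0.1, -0.0, 0.3]
gripper_width: 0.632
gripper_force: 0.0
```

Call:
tcp_steps(rows={"steps": [[0, 0, 0, 0, 0, 0, 0], [0, 0, 0, 0, 0, 0, 0], [0, 0, 0, 0, 0, 0, 0]]})

```text
time_s: 2.8
tcp_pos: [0.4825, -0.0359, 0.1466]
ee_rot: [[-0.968, -0.251, 0.0], [-0.251, 0.968, -0.0], [-0.0, -0.0, -1.0]]
wrist_force: [-0.2, 0.8, -0.8]
gripper_width: 0.352
gripper_force: 0.0
```

```bash
python3 - <<'E'
from h import *
c=cap('scene','scene1');a=c['pixels'][150:270,200:360,::-1]
cv2.imwrite('pics/crop1.png',cv2.resize(a,None,fx=4,fy=4,interpolation=cv2.INTER_CUBIC))
s=sensors.sense();R=s['ee_rot'];p=s['tcp_pos'];V=np.array([.5855,.0101]);r=p[:2]-V;print(np.linalg.norm(r))
for a in np.arange(.2,1.6,.2):
    q=V+np.array([[np.cos(a),-np.sin(a)],[np.sin(a),np.cos(a)]])@r
    d=R.T@np.r_[q-p[:2],0];print(a.round(1),q.round(3),d.round(4))
E
```

```text
0.11280703172394324
0.2 [ 0.494 -0.055] [-0.0059 -0.0217 -0.    ]
0.4 [ 0.509 -0.072] [-0.0161 -0.0418 -0.    ]
0.6 [ 0.526 -0.086] [-0.03   -0.0596 -0.    ]
0.8 [ 0.547 -0.096] [-0.0471 -0.0741 -0.    ]
1.0 [ 0.569 -0.101] [-0.0669 -0.085  -0.    ]
1.2 [ 0.591 -0.103] [-0.0884 -0.0918 -0.    ]
1.4 [ 0.613 -0.099] [-0.1108 -0.0941 -0.    ]
```

View pics/crop1.png

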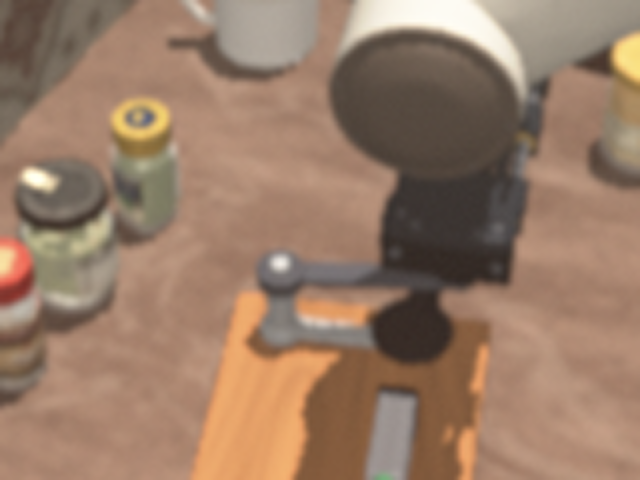

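The crop shows the gripper over the post, the lever still over the knob, and the fingers not yet fully closed.

Call:
tcp_steps(rows={"steps": [[0, 0, 0, 0, 0, 0, 0], [0, 0, 0, 0, 0, 0, 0], [0, 0, 0, 0, 0, 0, 0], [0, 0, 0, 0, 0, 0, 0], [0, 0, 0, 0, 0, 0, 0]]})

```text
time_s: 3.35
tcp_pos: [0.4827, -0.0359, 0.1466]
ee_rot: [[-0.968, -0.251, 0.0], [-0.251, 0.968, 0.0], [-0.0, 0.0, -1.0]]
wrist_force: [-0.1, 2.6, 0.5]
gripper_width: 0.176
gripper_force: 29.9
```

Converted, -0.115 m / 0.6 = -0.1917, -0.094 m / 0.6 = -0.1567.

Call:
tcp_steps(rows={"steps": [[0, -0.01, -0.0367, 0, 0, 0, 0], [0, -0.0267, -0.07, 0, 0, 0, 0], [0, -0.05, -0.1, 0, 0, 0, 0], [0, -0.0783, -0.1233, 0, 0, 0, 0], [0, -0.1117, -0.1417, 0, 0, 0, 0], [0, -0.1467, -0.1533, 0, 0, 0, 0], [0, -0.1917, -0.1567, 0, 0, 0, 0], [0, -0.1917, -0.1567, 0, 0, 0, 0]]})

```text
time_s: 4.15
tcp_pos: [0.6158, -0.0971, 0.1441]
ee_rot: [[-0.968, -0.252, -0.01], [-0.252, 0.968, 0.0], [0.009, 0.003, -1.0]]
wrist_force: [-4.1, 0.5, -0.2]
gripper_width: 0.022
gripper_force: 1.5
```

Converted, -0.06 m / 0.6 = -0.1.

Call:
tcp_steps(rows={"steps": [[0, 0, 0, -0.1, 0, 0, 0], [0, 0, 0, -0.1, 0, 0, 0], [0.6, 0, 0, -0.1, 0, 0, 0]]})

```text
time_s: 4.45
tcp_pos: [0.6188, -0.0984, 0.2096]
ee_rot: [[-0.968, -0.251, 0.006], [-0.251, 0.968, -0.0], [-0.006, -0.002, -1.0]]
wrist_force: [-0.0, 0.4, -0.8]
gripper_width: 0.041
gripper_force: 0.0
```

```bash
python3 - <<'E'
from h import *
c=cap('scene','scene2');t=cap('top','top2')
a=c['pixels'][150:270,210:370,::-1];b=t['pixels'][180:270,220:340,::-1]
cv2.imwrite('pics/crop2.png',np.hstack([cv2.resize(a,(400,300),interpolation=2),cv2.resize(b,(400,300),interpolation=2)]))
E
```

```text
(no output)
```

View pics/crop2.png

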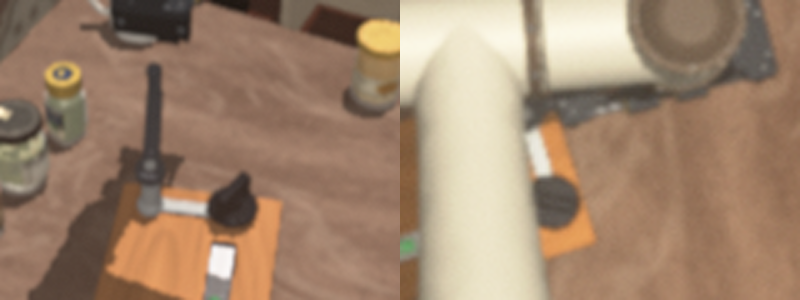

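The lever now points away to the far right, with its post at scene crop (153,70), i.e. pixel (271,178). The knob is free at crop (232,203), and its wing is visible. Next: the lever angle and an enhanced view of the wing.

```bash
python3 - <<'E'
from h import *
c=np.load('pics/scene2.npz');t=np.load('pics/top2.npz');c0=np.load('pics/scene0.npz')
P=world(c,271.2,178,.172);V=world(c,210+152/2.5,150+157/2.5,.1365);print(P.round(3),V.round(3))
d=P-V;print('lever angle vs yaw',np.degrees(np.arctan2(d[1],d[0])),np.linalg.norm(d[:2]),'depth post',world(c,271,180).round(3))
a=c['pixels'][212:248,280:328,::-1];b=t['pixels'][228:256,256:288,::-1]
f=lambda i:cv2.convertScaleAbs(cv2.resize(i,(400,300),interpolation=2),alpha=2.5,beta=0)
cv2.imwrite('pics/crop3.png',np.hstack([f(a),f(b)]))
E
```

```text
[ 0.631 -0.084  0.172] [0.589 0.001 0.136]
lever angle vs yaw -63.28707454384308 0.09420712284123434 depth post [ 0.629 -0.077  0.171]
```

View pics/crop3.png

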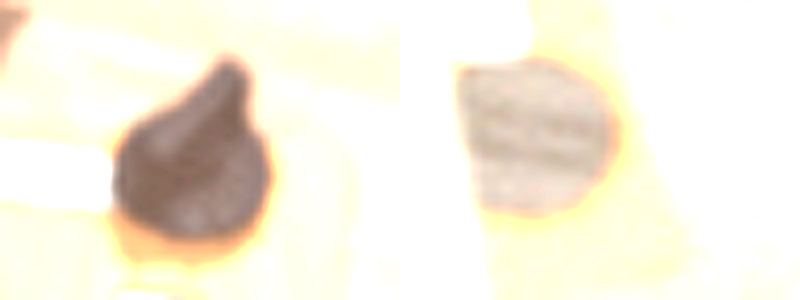

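The left crop shows the wing ridge running from the disc to a tip at about pixel (307.6,220). The right crop shows the disc centred near (266,241), with the wing running rightwards and slightly down. I'll move the arm clear, pre-turning the gripper, and measure the knob.

Converted, -0.2 m / 0.6 = -0.3333, -0.16 m / 0.6 = -0.2667, -58 degrees / 180 = -0.3222.

Call:
tcp_steps(rows={"steps": [[0.6, 0.0667, -0.0667, 0, 0, 0, -0.0444], [0.6, 0.1333, -0.1333, 0, 0, 0, -0.0889], [0.6, 0.1667, -0.2, 0, 0, 0, -0.1333], [0.6, 0.2, -0.2667, 0, 0, 0, -0.1778], [0.6, 0.2, -0.3333, 0, 0, 0, -0.2222], [0.6, 0.2, -0.3333, 0, 0, 0, -0.2667], [0.6, 0.2, -0.3333, 0, 0, 0, -0.3111], [0.6, 0.2, -0.3333, 0, 0, 0, -0.3222]]})

```text
time_s: 5.35
tcp_pos: [0.5502, -0.3222, 0.2043]
ee_rot: [[-0.299, -0.954, -0.004], [-0.954, 0.299, 0.001], [-0.0, 0.004, -1.0]]
wrist_force: [-1.1, -0.1, -0.4]
gripper_width: 0.599
gripper_force: 0.0
```

```bash
python3 - <<'E'
from h import *
c=cap('scene','scene4');t=cap('top','top4')
out=[]
for n,m,(u0,v0,w,h) in(('s',c,(280,210,48,36)),('t',t,(246,224,40,30))):
    g=cv2.cvtColor(m['pixels'],cv2.COLOR_RGB2GRAY)[v0:v0+h,u0:u0+w]
    k=(g<75).astype(np.uint8); n_,l,st,ce=cv2.connectedComponentsWithStats(k)
    i=1+np.argmax(st[1:,4]); print(n,st[i],ce[i]+[u0,v0])
    z=m['z_map'][v0:v0+h,u0:u0+w]; vv,uu=np.nonzero(l==i); W=world(m,uu+u0,vv+v0)
    print('z pct',np.percentile(W[:,2],[5,25,50,75,95]).round(3))
    hi=W[W[:,2]>np.percentile(W[:,2],97)-.008]; ct=hi.mean(0);_,_,vt=np.linalg.svd(hi[:,:2]-ct[:2]);print('wing by depth',ct.round(4),vt[0].round(3),np.degrees(np.arctan2(vt[0,1],vt[0,0])))
    f=cv2.convertScaleAbs(cv2.resize(m['pixels'][v0:v0+h,u0:u0+w,::-1],(400,300),interpolation=2),alpha=2.5);out.append(f)
cv2.imwrite('pics/crop4.png',np.hstack(out));print(sensors.sense()['joints'].round(1))
E
```

```text
s [  0   0  30  15 313] [291.30990415 215.82428115]
z pct [-0.002 -0.     0.001  0.003  0.004]
wing by depth [ 0.5923 -0.1308  0.0044] [ 0.378 -0.926] -67.79492836743532
t [ 12   9  16  16 188] [265.95744681 240.60638298]
z pct [0.09  0.096 0.1   0.121 0.127]
wing by depth [ 0.498  -0.0152  0.2306] [-0.834  0.552] 146.52686151610757
[-15.8  24.1   1.   -0.  -67.1  -1.7]
```

View pics/crop4.png

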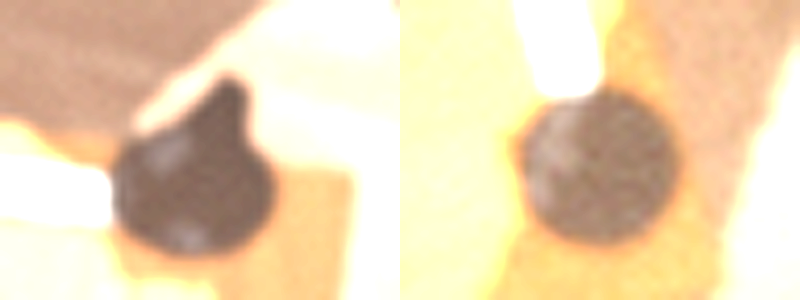

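The knob is now in the arm's shadow, with disc centre near (266,240.6) in the top view and the wing tip at scene (307.5,219.7). The depth maps can give the wing instead.

```bash
python3 - <<'E'
from h import *
A=[]
for f,(u0,v0,w,h) in(('scene4',(280,205,48,41)),('top4',(250,226,32,30)),('scene2',(280,205,48,41)),('scene0',(288,222,30,25))):
    m=np.load('pics/%s.npz'%f); vv,uu=np.mgrid[v0:v0+h,u0:u0+w]; W=world(m,uu.ravel(),vv.ravel())
    g=cv2.cvtColor(m['pixels'],cv2.COLOR_RGB2GRAY)[v0:v0+h,u0:u0+w].ravel()
    near=np.hypot(W[:,0]-.503,W[:,1]+.011)<.04
    for lo,hi in((.085,.105),(.112,.135)):
        s=W[near&(W[:,2]>lo)&(W[:,2]<hi)&(g<75)]
        if len(s)<6: continue
        c=np.median(s,0);q=s[:,:2]-s[:,:2].mean(0);U,S,vt=np.linalg.svd(q,full_matrices=0)
        e=q@vt.T
        print(f,lo,len(s),'mean',s.mean(0).round(4),'ang',np.degrees(np.arctan2(vt[0,1],vt[0,0])).round(1),'extent',np.ptp(e,axis=0).round(3),'zmax',np.percentile(s[:,2],90).round(4))
t=np.load('pics/top4.npz')
print('disc centre ray',world(t,265.96,240.6,.097).round(4))
print('tip of wing (scene) z.12',world(np.load('pics/scene4.npz'),307.5,220.5,.122).round(4))
print('white vial:')
for f in('top0',):
    m=np.load('pics/%s.npz'%f);p=m['pixels'];k=(p.min(2)>190).astype(np.uint8);k[:235]=0;k[275:]=0;k[:,:175]=0;k[:,255:]=0
    r=cv2.minAreaRect(np.argwhere(k)[:,::-1].astype(np.float32));b=cv2.boxPoints(r);print(world(m,b[:,0],b[:,1],.12).round(4).tolist())
# vivid wing in top2: gradient direction
m=np.load('pics/top2.npz');g=cv2.cvtColor(m['pixels'],cv2.COLOR_RGB2GRAY)[231:251,262:274];print(g)
E
```

```text
scene4 0.085 174 mean [ 0.4987 -0.0052  0.0954] ang -146.7 extent [0.051 0.05 ] zmax 0.1003
scene4 0.112 90 mean [ 0.5036 -0.0074  0.1209] ang 74.0 extent [0.044 0.014] zmax 0.1249
top4 0.085 116 mean [ 0.5029 -0.0171  0.0964] ang 157.2 extent [0.051 0.051] zmax 0.1012
top4 0.112 60 mean [ 0.5033 -0.0164  0.1231] ang -101.5 extent [0.047 0.015] zmax 0.1274
scene2 0.085 156 mean [ 0.4977 -0.0039  0.0956] ang 50.6 extent [0.048 0.047] zmax 0.1002
scene2 0.112 90 mean [ 0.5032 -0.0069  0.1208] ang 74.1 extent [0.045 0.015] zmax 0.1245
scene0 0.085 125 mean [ 0.4979 -0.0049  0.0962] ang 47.0 extent [0.045 0.04 ] zmax 0.1005
scene0 0.112 65 mean [ 0.5036 -0.0035  0.12  ] ang 70.0 extent [0.04  0.015] zmax 0.1248
disc centre ray [ 0.5032 -0.017   0.097 ]
tip of wing (scene) z.12 [ 0.4997 -0.0296  0.122 ]
white vial:
[[0.4315, 0.2473, 0.12], [0.4907, 0.0629, 0.12], [0.47, 0.0562, 0.12], [0.411, 0.2404, 0.12]]
[[228 227 216 181 156 155 161 165 168 165 153 143]
 [194 190 181 151 128 131 137 154 165 166 155 139]
 [122 120 115 103  94  97 106 120 143 154 157 146]
 [ 89  91  92  91  88  88  87  96 112 133 146 147]
 [ 89  89  89  89  92  91  90  88  94 105 126 138]
 [ 86  86  90  90  91  91  91  92  92  94 105 125]
 [ 82  85  83  87  89  88  91  89  90  89  98 117]
 [ 80  78  79  83  83  84  85  85  86  87  89 109]
 [ 80  83  80  82  82  80  77  79  78  81  83  95]
 [ 79  83  85  85  82  85  80  81  77  79  80  95]
 [ 77  77  78  82  83  84  87  86  85  81  80  95]
 [ 82  79  78  79  80  78  77  81  81  82  85 105]
 [ 93  89  85  87  85  82  81  79  80  82  92 119]
 [ 91  89  88  89  88  89  89  88  87  85 103 138]
 [ 94  90  94  91  91  92  93  93  92 102 125 155]
 [ 94  88  90  90  90  92  94  94  98 121 148 162]
 [104  94  94  89  89  94  99 103 118 144 163 169]
 [136 123 118 109 105 110 124 134 149 161 168 171]
 [160 157 151 141 139 143 152 162 163 169 170 173]
 [165 170 167 164 164 163 166 166 169 170 171 173]]
```

Converted, -0.28 m / 0.6 = -0.4667, 0.137 m / 0.6 = 0.2283, -3.4 degrees / 180 = -0.0189.

```bash
python3 - <<'E'
from h import *
s=sensors.sense();print((s['ee_rot'].T@(np.array([.5034,-.0125,.102])-s['tcp_pos'])).round(4))
E
```

```text
[-0.2808  0.1376  0.1032]
```

Call:
tcp_steps(rows={"steps": [[0.6, -0.4667, 0.2283, 0, 0, 0, -0.0189], [0.6, -0.4667, 0.2283, 0, 0, 0, -0.0189], [0.6, -0.4667, 0.2283, 0, 0, 0, -0.0189], [0.6, -0.4667, 0.2283, 0, 0, 0, -0.0189], [0.6, -0.4667, 0.2283, 0, 0, 0, -0.0189], [0.6, -0.4667, 0.2283, 0, 0, 0, -0.0189], [0.6, -0.4667, 0.2283, 0, 0, 0, -0.0189], [0.6, -0.4667, 0.2283, 0, 0, 0, -0.0189]]})

```text
time_s: 6.25
tcp_pos: [0.5041, -0.012, 0.2062]
ee_rot: [[-0.24, -0.971, -0.001], [-0.971, 0.24, -0.0], [0.0, 0.001, -1.0]]
wrist_force: [-0.1, -0.5, -0.8]
gripper_width: 0.6
gripper_force: 0.0
```

Converted, 0.104 m / 0.6 = 0.1733, 0.1 m / 0.6 = 0.1667.

Call:
tcp_steps(rows={"steps": [[0.6, 0, 0, 0.0667, 0, 0, 0], [0.6, 0, 0, 0.1333, 0, 0, 0], [0.6, 0, 0, 0.1667, 0, 0, 0], [0.6, 0, 0, 0.1733, 0, 0, 0], [0.6, 0, 0, 0.1733, 0, 0, 0]]})

```text
time_s: 6.75
tcp_pos: [0.5048, -0.0147, 0.1021]
ee_rot: [[-0.244, -0.97, -0.001], [-0.97, 0.244, -0.001], [0.001, 0.001, -1.0]]
wrist_force: [1.1, -0.2, 1.0]
gripper_width: 0.598
gripper_force: 0.0
```

Call:
tcp_steps(rows={"steps": [[0, 0, 0, 0, 0, 0, 0], [0, 0, 0, 0, 0, 0, 0], [0, 0, 0, 0, 0, 0, 0], [0, 0, 0, 0, 0, 0, 0], [0, 0, 0, 0, 0, 0, 0], [0, 0, 0, 0, 0, 0, 0], [0, 0, 0, 0, 0, 0, 0], [0, 0, 0, 0, 0, 0, 0]]})

```text
time_s: 7.55
tcp_pos: [0.5046, -0.0135, 0.1026]
ee_rot: [[-0.243, -0.97, -0.0], [-0.97, 0.243, 0.0], [0.0, 0.0, -1.0]]
wrist_force: [-1.4, 0.7, 0.6]
gripper_width: 0.149
gripper_force: 29.6
```

Converted, 0.012 m / 0.6 = 0.02, 0.008 m / 0.6 = 0.0133.

Call:
tcp_steps(rows={"steps": [[0, 0, 0, 0.0067, 0, 0, 0], [0, 0, 0, 0.0133, 0, 0, 0], [0, 0, 0, 0.02, 0, 0, 0], [0, 0, 0, 0.02, 0, 0, 0], [0, 0, 0, 0.02, 0, 0, 0], [0, 0, 0, 0.02, 0, 0, 0]]})

```text
time_s: 8.15
tcp_pos: [0.5052, -0.0143, 0.091]
ee_rot: [[-0.243, -0.97, 0.0], [-0.97, 0.243, -0.001], [0.001, -0.001, -1.0]]
wrist_force: [-1.1, -2.7, 6.0]
gripper_width: 0.142
gripper_force: 29.8
```

Converted, 0.001 m / 0.6 = 0.0017, 28 degrees / 180 = 0.1556.

Call:
tcp_steps(rows={"steps": [[0, 0, 0, 0.0017, 0, 0, 0.0389], [0, 0, 0, 0.0017, 0, 0, 0.0778], [0, 0, 0, 0.0017, 0, 0, 0.1167], [0, 0, 0, 0.0017, 0, 0, 0.1556], [0, 0, 0, 0.0017, 0, 0, 0.1556], [0, 0, 0, 0.0017, 0, 0, 0.1556], [0, 0, 0, 0.0017, 0, 0, 0.1556], [0, 0, 0, 0.0017, 0, 0, 0.1556]]})

```text
time_s: 8.95
tcp_pos: [0.5052, -0.014, 0.0904]
ee_rot: [[-0.67, -0.742, 0.001], [-0.742, 0.67, -0.0], [-0.0, -0.001, -1.0]]
wrist_force: [-3.1, -1.1, 9.5]
gripper_width: 0.147
gripper_force: 29.9
```

Call:
tcp_steps(rows={"steps": [[0, 0, 0, 0, 0, 0, 0], [0, 0, 0, 0, 0, 0, 0], [0, 0, 0, 0, 0, 0, 0], [0, 0, 0, 0, 0, 0, 0], [0, 0, 0, 0, 0, 0, 0], [0, 0, 0, 0, 0, 0, 0], [0, 0, 0, 0, 0, 0, 0], [0, 0, 0, 0, 0, 0, 0]]})

```text
time_s: 9.75
tcp_pos: [0.5052, -0.014, 0.0904]
ee_rot: [[-0.67, -0.742, 0.001], [-0.742, 0.67, -0.0], [-0.0, -0.001, -1.0]]
wrist_force: [-2.6, -0.7, 8.9]
gripper_width: 0.146
gripper_force: 29.9
```

```bash
python3 - <<'E'
from h import *
c=cap('scene','scene5')
a=c['pixels'][235:335,270:320,::-1]
cv2.imwrite('pics/crop5.png',cv2.resize(a,(300,600),interpolation=2))
E
```

```text
(no output)
```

View pics/crop5.png

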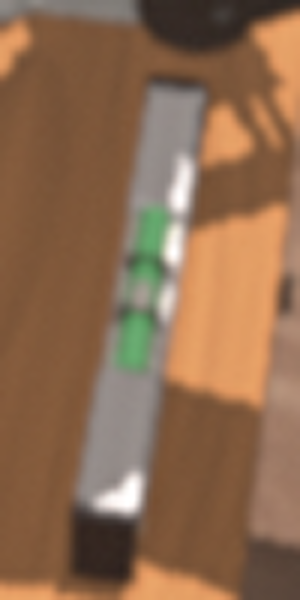

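The crop shows the green vial at crop rows 208 to 368, with lines near (146,262) and (136,313). The pale bubble seems to lie between them, a little toward the hinge, so I'll take a profile along the axis.

```bash
cat >> h.py <<'E'
def prof(f):
    p=np.load('pics/%s.npz'%f)['pixels'].astype(np.float32)
    v=np.arange(265,301.1,.5); u=270+(153-(v-235-208/6)*6*18/160)/6
    r=np.mean([cv2.remap(p,(u+d).astype(np.float32)[:,None],v.astype(np.float32)[:,None],1)[:,0] for d in(-1,-.5,0,.5,1)],0)
    for a,b in zip(v,r): print(a,b.round().astype(int),end=' | ')
E
python3 -c "from h import *; prof('scene5')"
```

```text
265.0 [146 138 135] | 265.5 [147 139 136] | 266.0 [148 140 137] | 266.5 [149 140 138] | 267.0 [150 141 138] | 267.5 [149 144 139] | 268.0 [148 147 139] | 268.5 [141 152 134] | 269.0 [133 157 130] | 269.5 [123 160 123] | 270.0 [112 163 116] | 270.5 [107 163 112] | 271.0 [102 164 109] | 271.5 [102 164 109] | 272.0 [102 165 110] | 272.5 [104 165 110] | 273.0 [104 166 111] | 273.5 [104 166 111] | 274.0 [104 167 111] | 274.5 [105 167 111] | 275.0 [105 167 111] | 275.5 [104 163 109] | 276.0 [103 160 107] | 276.5 [ 98 149 101] | 277.0 [ 93 139  95] | 277.5 [ 88 132  89] | 278.0 [ 84 126  85] | 278.5 [ 85 133  88] | 279.0 [ 87 140  91] | 279.5 [ 92 146  96] | 280.0 [ 97 153 101] | 280.5 [107 154 108] | 281.0 [116 156 115] | 281.5 [127 155 121] | 282.0 [137 154 127] | 282.5 [144 155 132] | 283.0 [150 155 136] | 283.5 [152 154 137] | 284.0 [153 154 138] | 284.5 [149 149 134] | 285.0 [145 145 130] | 285.5 [133 135 119] | 286.0 [120 126 108] | 286.5 [108 128 100] | 287.0 [ 95 129  92] | 287.5 [ 94 139  95] | 288.0 [ 93 148  97] | 288.5 [ 96 153 101] | 289.0 [ 98 158 104] | 289.5 [101 160 106] | 290.0 [103 161 108] | 290.5 [104 162 109] | 291.0 [105 163 110] | 291.5 [105 163 110] | 292.0 [106 162 110] | 292.5 [106 163 110] | 293.0 [106 163 110] | 293.5 [106 163 111] | 294.0 [107 163 111] | 294.5 [107 160 110] | 295.0 [108 157 109] | 295.5 [112 151 111] | 296.0 [117 145 114] | 296.5 [126 142 120] | 297.0 [135 138 126] | 297.5 [141 139 131] | 298.0 [146 139 136] | 298.5 [148 140 137] | 299.0 [149 140 138] | 299.5 [149 141 138] | 300.0 [149 141 138] | 300.5 [149 141 138] | 301.0 [149 141 138] |
```

Lines sit at rows 278.0 and 286.2. The bubble's knob-side edge is about 281.1 and its other edge is at or past the hinge-side line, so the offset is about -5 mm. I'll turn another 22° or so.

Converted, -0.0005 m / 0.6 = -0.0008, 22 degrees / 180 = 0.1222.

Call:
tcp_steps(rows={"steps": [[0, 0, 0, -0.0008, 0, 0, 0.0389], [0, 0, 0, -0.0008, 0, 0, 0.0778], [0, 0, 0, -0.0008, 0, 0, 0.1222], [0, 0, 0, -0.0008, 0, 0, 0.1222], [0, 0, 0, -0.0008, 0, 0, 0.1222], [0, 0, 0, -0.0008, 0, 0, 0.1222], [0, 0, 0, -0.0008, 0, 0, 0.1222], [0, 0, 0, -0.0008, 0, 0, 0.1222]]})

```text
time_s: 10.6
tcp_pos: [0.5052, -0.0137, 0.091]
ee_rot: [[-0.899, -0.437, 0.001], [-0.437, 0.899, -0.0], [-0.001, -0.001, -1.0]]
wrist_force: [-3.7, 1.1, 9.5]
gripper_width: 0.15
gripper_force: 29.9
```

Call:
tcp_steps(rows={"steps": [[0, 0, 0, 0, 0, 0, 0], [0, 0, 0, 0, 0, 0, 0], [0, 0, 0, 0, 0, 0, 0], [0, 0, 0, 0, 0, 0, 0], [0, 0, 0, 0, 0, 0, 0], [0, 0, 0, 0, 0, 0, 0], [0, 0, 0, 0, 0, 0, 0], [0, 0, 0, 0, 0, 0, 0]]}, quiet=true)

```text
ok
```

Call:
tcp_steps(rows={"steps": [[0, 0, 0, 0, 0, 0, 0], [0, 0, 0, 0, 0, 0, 0], [0, 0, 0, 0, 0, 0, 0], [0, 0, 0, 0, 0, 0, 0], [0, 0, 0, 0, 0, 0, 0], [0, 0, 0, 0, 0, 0, 0], [0, 0, 0, 0, 0, 0, 0], [0, 0, 0, 0, 0, 0, 0]]})

```text
time_s: 12.2
tcp_pos: [0.5052, -0.0138, 0.091]
ee_rot: [[-0.899, -0.437, 0.001], [-0.437, 0.899, -0.0], [-0.001, -0.001, -1.0]]
wrist_force: [-4.2, -0.1, 10.0]
gripper_width: 0.15
gripper_force: 29.9
```

```bash
python3 - <<'E'
from h import *
c=cap('scene','scene6');prof('scene6')
E
```

```text
265.0 [148 139 137] | 265.5 [148 140 137] | 266.0 [149 140 138] | 266.5 [150 142 139] | 267.0 [151 143 140] | 267.5 [150 146 140] | 268.0 [148 150 140] | 268.5 [140 154 135] | 269.0 [132 159 130] | 269.5 [122 161 123] | 270.0 [112 164 116] | 270.5 [107 164 112] | 271.0 [103 164 109] | 271.5 [103 165 110] | 272.0 [104 166 110] | 272.5 [105 167 111] | 273.0 [106 167 112] | 273.5 [107 167 112] | 274.0 [107 168 112] | 274.5 [107 168 112] | 275.0 [107 168 112] | 275.5 [105 164 110] | 276.0 [104 160 108] | 276.5 [ 98 149 100] | 277.0 [ 92 137  93] | 277.5 [ 88 130  88] | 278.0 [ 84 124  84] | 278.5 [ 91 130  90] | 279.0 [ 99 137  97] | 279.5 [112 143 107] | 280.0 [125 149 118] | 280.5 [136 151 125] 
[... 203 characters left out ...]
.5 [113 138 107] | 286.0 [ 97 126  92] | 286.5 [ 90 125  88] | 287.0 [ 84 125  83] | 287.5 [ 87 134  88] | 288.0 [ 91 144  94] | 288.5 [ 95 151  99] | 289.0 [100 158 104] | 289.5 [102 159 107] | 290.0 [104 161 109] | 290.5 [105 162 110] | 291.0 [106 163 111] | 291.5 [106 162 110] | 292.0 [106 162 110] | 292.5 [107 163 110] | 293.0 [107 164 111] | 293.5 [107 163 111] | 294.0 [106 163 110] | 294.5 [108 160 111] | 295.0 [109 158 111] | 295.5 [114 152 113] | 296.0 [119 147 116] | 296.5 [127 143 121] | 297.0 [136 139 126] | 297.5 [142 140 131] | 298.0 [147 140 136] | 298.5 [149 141 137] | 299.0 [150 142 138] | 299.5 [150 142 139] | 300.0 [150 142 139] | 300.5 [150 142 139] | 301.0 [150 142 139] |
```

The bubble now lies between the lines, centre about 282.6 against 282.3 for the lines, so about 1 mm toward the hinge. I'll turn it a last few degrees, let it settle and verify, checking the lever as well.

Converted, -0.0003 m / 0.6 = -0.0005, 5 degrees / 180 = 0.0278.

Call:
tcp_steps(rows={"steps": [[0, 0, 0, -0.0005, 0, 0, 0.0278], [0, 0, 0, -0.0005, 0, 0, 0.0278], [0, 0, 0, -0.0005, 0, 0, 0.0278], [0, 0, 0, -0.0005, 0, 0, 0.0278], [0, 0, 0, -0.0005, 0, 0, 0.0278], [0, 0, 0, -0.0005, 0, 0, 0.0278], [0, 0, 0, -0.0005, 0, 0, 0.0278], [0, 0, 0, -0.0005, 0, 0, 0.0278]]}, quiet=true)

```text
ok
```

Call:
tcp_steps(rows={"steps": [[0, 0, 0, 0, 0, 0, 0], [0, 0, 0, 0, 0, 0, 0], [0, 0, 0, 0, 0, 0, 0], [0, 0, 0, 0, 0, 0, 0], [0, 0, 0, 0, 0, 0, 0], [0, 0, 0, 0, 0, 0, 0], [0, 0, 0, 0, 0, 0, 0], [0, 0, 0, 0, 0, 0, 0]]}, quiet=true)

```text
ok
```

Call:
tcp_steps(rows={"steps": [[0, 0, 0, 0, 0, 0, 0], [0, 0, 0, 0, 0, 0, 0], [0, 0, 0, 0, 0, 0, 0], [0, 0, 0, 0, 0, 0, 0], [0, 0, 0, 0, 0, 0, 0], [0, 0, 0, 0, 0, 0, 0], [0, 0, 0, 0, 0, 0, 0], [0, 0, 0, 0, 0, 0, 0]]})

```text
time_s: 14.65
tcp_pos: [0.5051, -0.0137, 0.0913]
ee_rot: [[-0.934, -0.357, 0.001], [-0.357, 0.934, -0.0], [-0.001, -0.0, -1.0]]
wrist_force: [-3.2, 0.8, 9.5]
gripper_width: 0.151
gripper_force: 29.9
```

```bash
python3 - <<'E'
from h import *
c=cap('scene','scene7');p=c['pixels'][:,:,::-1]
cv2.imwrite('pics/crop7.png',np.hstack([cv2.resize(p[235:335,270:320],(300,600),interpolation=2),cv2.resize(p[140:290,220:345],(500,600),interpolation=2)]))
prof('scene7')
E
```

```text
265.0 [148 139 136] | 265.5 [148 140 137] | 266.0 [149 140 138] | 266.5 [150 141 138] | 267.0 [150 143 139] | 267.5 [149 146 139] | 268.0 [148 150 140] | 268.5 [141 154 135] | 269.0 [133 158 130] | 269.5 [122 161 122] | 270.0 [111 164 115] | 270.5 [107 164 112] | 271.0 [102 164 109] | 271.5 [103 165 109] | 272.0 [104 165 110] | 272.5 [106 166 111] | 273.0 [107 167 112] | 273.5 [107 168 112] | 274.0 [106 168 112] | 274.5 [107 168 112] | 275.0 [107 167 112] | 275.5 [105 163 110] | 276.0 [103 159 107] | 276.5 [ 97 147  99] | 277.0 [ 91 135  92] | 277.5 [ 89 128  88] | 278.0 [ 87 121  84] | 278.5 [ 97 127  93] | 279.0 [108 134 101] | 279.5 [122 141 112] | 280.0 [136 148 124] | 280.5 [144 150 130] | 281.0 [151 153 136] | 281.5 [153 154 138] | 282.0 [155 154 139] | 282.5 [154 156 139] | 283.0 [153 157 139] | 283.5 [148 158 136] | 284.0 [142 160 133] | 284.5 [131 155 124] | 285.0 [119 150 115] | 285.5 [106 138 102] | 286.0 [ 92 126  90] | 286.5 [ 87 125  86] | 287.0 [ 82 124  82] | 287.5 [ 87 134  88] | 288.0 [ 91 145  95] | 288.5 [ 96 151  99] | 289.0 [100 157 104] | 289.5 [102 160 107] | 290.0 [105 162 109] | 290.5 [105 162 110] | 291.0 [106 163 111] | 291.5 [106 163 111] | 292.0 [106 163 111] | 292.5 [106 162 111] | 293.0 [106 162 110] | 293.5 [107 162 110] | 294.0 [107 162 110] | 294.5 [108 159 110] | 295.0 [108 157 110] | 295.5 [114 152 113] | 296.0 [119 146 115] | 296.5 [128 143 121] | 297.0 [136 140 128] | 297.5 [142 140 132] | 298.0 [147 140 136] | 298.5 [149 141 137] | 299.0 [150 141 138] | 299.5 [150 141 138] | 300.0 [150 142 138] | 300.5 [150 142 138] | 301.0 [149 141 138] |
```

View pics/crop7.png

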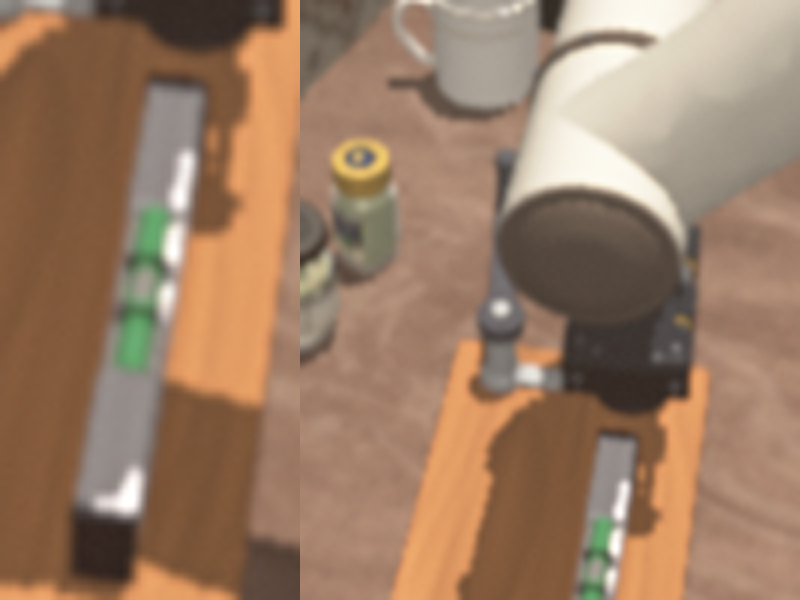

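The bubble sits between the two lines, within about 1 mm of centre. The knob is gripped at about 9.5 N of press. The lever still points away to the far right (post at crop (505,155)), and the jars visible in this crop are standing.

```bash
python3 -c "
from station import workorder; print(workorder.finish_job())"
```

```text
the job is handed in; nothing more can be done
None
```

I handed the job in at about 15 s of the 61 s. The clamp lever is swung out about 1.6 rad, the knob is still gripped and pressed at about 9.5 N, the bubble is within about 1 mm of centre, and I saw no jar disturbed. The post slipped out of the fingers at the end of the lever swing, after the lever had cleared the knob.

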